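Find the heavy side of a wheel on a roller balancing stand

TASK

Take the metal wheel out of its leaning cradle and set it, not drop it, on the balancing stand so that its shaft lies on both pairs of rollers with the disc midway between the pairs. Let go while the bolted-on pair of weights is still off to one side, and let the wheel turn freely until it has come to rest by itself with the weights hanging at the bottom. Leave the screwdriver and the round test block where they are.

Things in the scene. Friction and masses are not known exactly. Their poses are not given: they have to be found in the camera images.
- wheel: Bare aluminium disc, 110 mm diameter, 18 mm thick, with a hub (32 mm diameter, 22 mm each way) on a steel shaft 16 mm thick that sticks out 75 mm each way from the disc's centre. About 0.5 kg. Origin: disc centre. z: along the shaft, up the slope while in the cradle; x: toward the bolted-on weights. Rim faces are flat from 31 to 55 mm radius; grip across them.
- heavy_side (a point): Point in the disc's mid-plane between the bolted-on weights, 42 mm from the axis; x: outward. The weights are two dark steel blocks, one on each face, back to back: 30 mm wide, 14 mm radially, 10 mm proud. In the cradle they start 50 to 110 degrees round from the disc's lowest point, toward +y of the cradle, so the top of the rim is free to grip.
- cradle: Fixed grey cradle, base 140 x 90 x 12 mm. Two forks with V notches hold the shaft sloping at 26 degrees, so the disc leans 26 degrees from upright, its top toward the robot. Origin: where the stored disc's centre lies, 80 mm above the worktop. z: up along the shaft, away from the robot; x: down the leaning disc's plane; y: level. The wheel comes out along -x, free of the forks after 20 mm.
- stand: Fixed balancing stand: grey base 156 x 100 x 12 mm, two aluminium end plates, each with a pair of dark steel rollers (40 mm diameter, 14 mm wide, crowned, axles 44 mm apart) that turn freely. Origin: centre of the underside, on the worktop. x: level, the way the shaft must lie (either way round); z: up. Roller pairs at x = +52 and -52 mm; their tops are 83 mm above the worktop.
- seat (a point): Where the centre of the disc belongs on the stand: midway between the roller pairs, 80 mm above the worktop, on the axis of the shaft when it rests in the hollows between the rollers. Axes as the stand's. An unbalanced wheel let go here swings to and fro and comes to rest in about 4 s, at most some 10 degrees short of the bottom.
- screwdriver: Screwdriver, 172 mm long, lying on the worktop between the cradle and the stand. To be left alone. Origin at the centre of its underside.
- test_block: Round steel block, 55 mm diameter and 11 mm high, lying on the thin mouse mat to the right. To be left alone. Origin at the centre of its underside.
- notch (a point): On the shaft's axis in the cradle's upper V notch, 39 mm from the stored disc's centre; axes as the cradle's. Both forks (10 mm thick, V arms 40 mm wide) lie between 22 and 44 mm from the disc's centre and reach less than 8 mm past the shaft axis on the open side.

How it is judged:
By the outcome, as a careful person would: the job done as asked, in the order asked, and still so for the second after the job is handed in, with the robot touching nothing.
It also fails if it takes over 56 s, if anything falls off the work surface, if the arm or the gripper's body presses on something with over 40 N, if the wrist force passes 120 N, or if a joint passes its speed limit or range.

ROBOT

A 6-joint arm with a two-finger parallel gripper is mounted at the origin on a cart in front of the work surface, level with it; the furniture and walls round the work are solid. World frame = base frame: x ahead of the robot, y to its left, z up, the work surface at z = 0. Lengths are in m, angles in rad, forces in N, time in s.
With the tool pointing down it reaches from about 0.25 to 0.775 m from the base axis. Payload 4 kg.
Tool frame: the origin (TCP) lies on the centre line of the jaws, within the pads' length; the fingertips stand 19 mm ahead of it and the grasp point (between the pads) is the TCP; x points along the fingers, z is the direction in which the jaws open and shut, and the axes are right-handed (so a half turn about x gives the same grasp; the last joint's range is limited). The gripper opens to 94 mm and grips with 3 to 60 N. Pads are 16 mm wide; open, the fingers measure 119 mm over their backs; the gripper's body (75 mm by 177 mm) begins 78 mm behind the grasp point.
Start: joints at [-1.273, 0.087, 1.371, -0, 1.684, -0.103], TCP at [0.215, -0.506, 0.225] pointing down, gripper open.
Joint ranges: [-3.1, 3.1], [-0.76, 2.03], [0.27, 2.55], [-1.08, 4.22], [0.17, 2.65], [-2.57, 2.57]. Speed limits (rad/s): [2.79, 2.79, 3.14, 3.14, 3.14, 3.14].

INTERFACE

Orientations are given as [roll, pitch, yaw] about the fixed x, y, z axes, in that order (R = Rz(yaw) Ry(pitch) Rx(roll)).
In Python, from bench import robot, snapshot, camera_params gives the robot as it stands.
- The arm moves only by the tool step_arm, never from a script. Its argument "motion" is text: rows parted by semicolons, each of 7 numbers parted by spaces: the opening in per cent of the stroke, from 0 (shut) to 100 (fully open), then the shift along the tool's x, y, z in cm, then the turn, a rotation vector about the tool's x, y, z in rad. A call has 1 to 20 rows; each row shifts and turns the commanded pose from where the row before left it, along the tool's axes as they then stand; what a row does not reach is not made up. A row lasts 1/12 s, in which the tool goes at most 41.7 mm and 7.16 degrees, less where a joint would pass 70% of its speed; a pose out of reach is approached as far as the arm can. A call with a gripper value outside its range is refused whole. The fingers move at their own pace and stop on an object; the grip force is fixed at half the most. Time passes only in rows, so rows that do not move let the fingers close. It gives the time, the measured TCP pose, the force and the opening at its end, in the units of the state.
- robot.get_obs(): the state, without advancing time (a new reading comes with each control period).
- snapshot(name): name is "side" or "top"; returns the picture (384x512x3 uint8, red, green, blue); there is no depth.
- camera_params(name): a dict with "fx", "fy", "cx", "cy" (pixels), "R" (3x3) and "t" (3): a world point X has camera coordinates R X + t. Camera axes: x right, y down, z forward; pixel columns grow to the right and rows downward; lengths in m; the calibration is good to about 2 mm. A picture is of the moment at which its call begins. camera_params takes no time and is no camera call.
- robot.close_job(): hands the job in, once; it reports no verdict.
The state is a dict: "time": time; "joint_positions": joint angles; "qvel": joint speeds; "joint_torque": joint torques, N m; "tool_pos": TCP position; "ee_rot": TCP orientation; "wrist_force": force on the tool from outside, world axes, zero at the start; "wrist_torque": the same for the moment, N m; "width": finger opening in m.
Only numpy, scipy, OpenCV 4.12 (cv2) and the standard library are available. Lean on these libraries where they do the work, as an engineer would, in place of code of your own. Each camera call takes 0.05 s, during which the arm holds its last target.

## Working session

There is one attempt and no reset: what is moved stays moved. The work goes in short steps, Python scripts to look and compute and a tool call to move; the robot and the scene stay as the last step left them, time stands still between calls to the robot, and variables do not carry over. Pictures are saved under pics/ and viewed, and the job is handed in when it is done.

Besides the shell and the picture viewer there is one more tool, called after "Call:" in YAML: its name, and indented under it one key for each argument. step_arm: Moves the arm, as the interface text tells. Its arguments: {"type":"object","properties":{"motion":{"type":"string"}},"required":["motion"]}

```bash
ls; mkdir -p pics
python3 - <<'E'
from bench import robot, snapshot, camera_params
import cv2
print(robot.get_obs())
for n in ("side","top"):
    im=snapshot(n); cv2.imwrite(f"pics/{n}0.png",cv2.cvtColor(im,cv2.COLOR_RGB2BGR)); print(n,camera_params(n))
E
```

```text
pics
{'time': 0.0, 'joint_positions': array([-1.27312828e+00,  8.79316962e-02,  1.37227434e+00, -1.15623386e-05,
        1.68357173e+00, -1.03094676e-01]), 'qvel': array([ 0.00030121, -0.00141084, -0.00023373,  0.00129793,  0.00027811,
       -0.0010006 ]), 'joint_torque': array([-6.92978074e-05, -3.40183568e+01, -3.02425182e+01,  7.18140299e-02,
        3.30118323e-02, -1.50032424e-04]), 'tool_pos': array([ 0.21441058, -0.50593083,  0.22330667]), 'ee_rot': array([3.04375701, 1.56861118, 1.87372212]), 'wrist_force': array([-0.14233954, -0.68301911, -0.44452945]), 'wrist_torque': array([ 0.00880354, -0.02118421,  0.02613526]), 'width': 0.09386347519511071}
side {'fx': 490.04601687441186, 'fy': 490.04601687441186, 'cx': 253.1154449335511, 'cy': 190.5133278185651, 'R': array([[ 0.93641732, -0.35040851,  0.01834334],
       [-0.11854962, -0.36514423, -0.92337191],
       [ 0.33025534,  0.86248685, -0.38346817]]), 't': array([-0.63621579,  0.0869877 ,  1.15467277])}
top {'fx': 485.3102545495486, 'fy': 485.3102545495486, 'cx': 256.39517035941054, 'cy': 186.08060679629475, 'R': array([[-0.01053846, -0.99990375, -0.0090235 ],
       [-0.98143827,  0.01207109, -0.19139805],
       [ 0.19148855,  0.00683897, -0.98147102]]), 't': array([-0.22121724,  0.60010826,  1.20044412])}
```

View pics/side0.png

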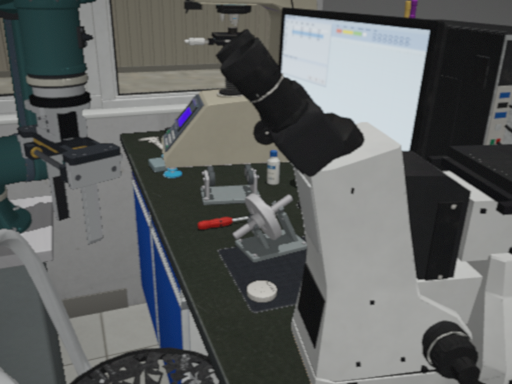

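View pics/top0.png

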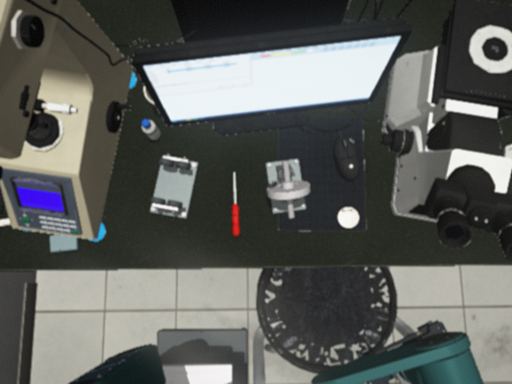

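Run:
```python
import cv2
a=cv2.imread("pics/top0.png"); b=cv2.imread("pics/side0.png")
cv2.imwrite("pics/topz.png",cv2.resize(a[140:245,135:335],None,fx=4,fy=4,interpolation=cv2.INTER_CUBIC))
cv2.imwrite("pics/sidez.png",cv2.resize(b[155:305,190:320],None,fx=4,fy=4,interpolation=cv2.INTER_CUBIC))
```

```text
(no output)
```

View pics/topz.png

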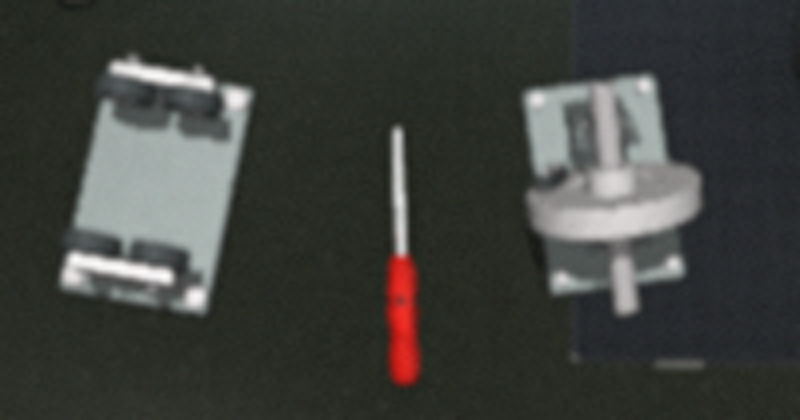

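View pics/sidez.png

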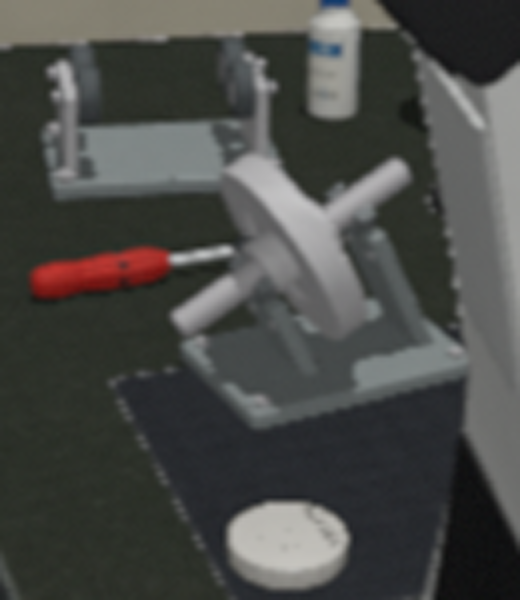

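Run:
```python
import cv2
a=cv2.imread("pics/top0.png"); b=cv2.imread("pics/side0.png")
def z(im,r0,r1,c0,c1,f,n):
    o=cv2.resize(im[r0:r1,c0:c1],None,fx=f,fy=f,interpolation=cv2.INTER_CUBIC)
    o=cv2.convertScaleAbs(o,alpha=1.3,beta=10)
    for c in range(c0,c1,10): cv2.putText(o,str(c),((c-c0)*f,10),0,.35,(0,255,255),1); cv2.line(o,((c-c0)*f+f//2,12),((c-c0)*f+f//2,18),(0,255,255),1)
    for r in range(r0,r1,10): cv2.putText(o,str(r),(0,(r-r0)*f+f//2+4),0,.35,(0,255,255),1)
    cv2.imwrite(n,o)
z(a,150,225,258,323,8,"pics/tc.png"); z(a,145,225,143,208,7,"pics/ts.png")
z(b,190,265,225,312,8,"pics/sc.png"); z(b,160,210,195,265,10,"pics/ss.png")
```

```text
(no output)
```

View pics/tc.png

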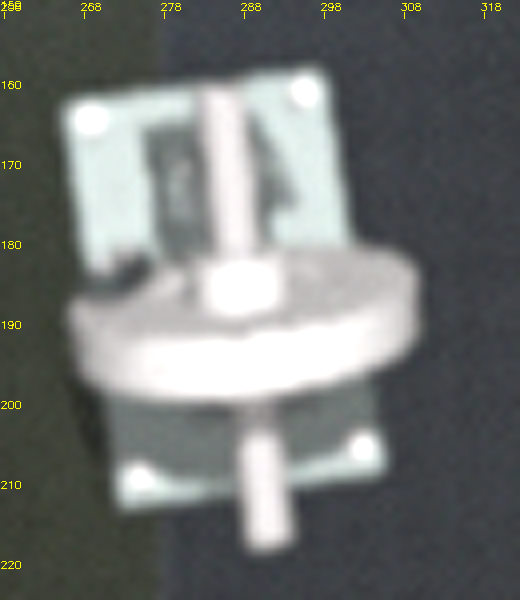

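View pics/ts.png

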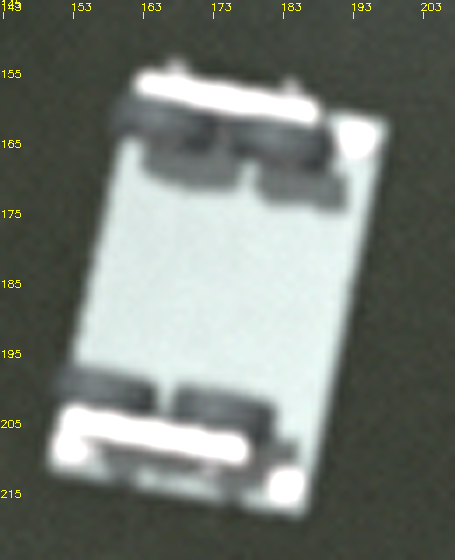

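View pics/sc.png

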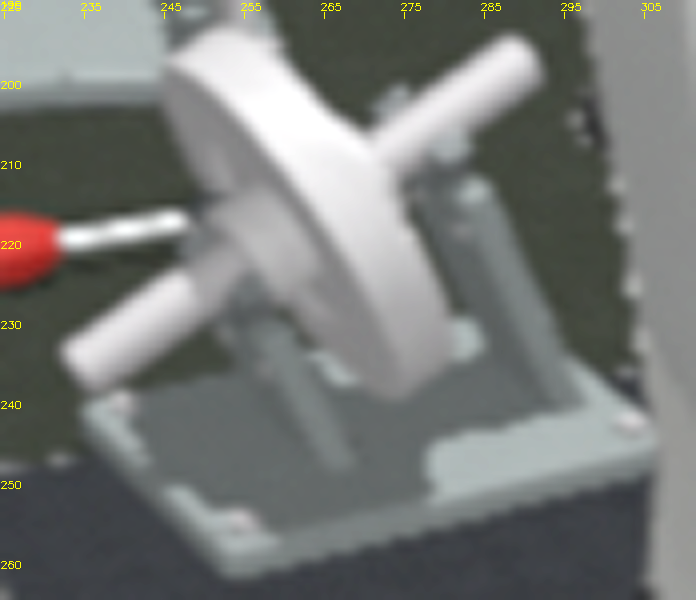

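View pics/ss.png

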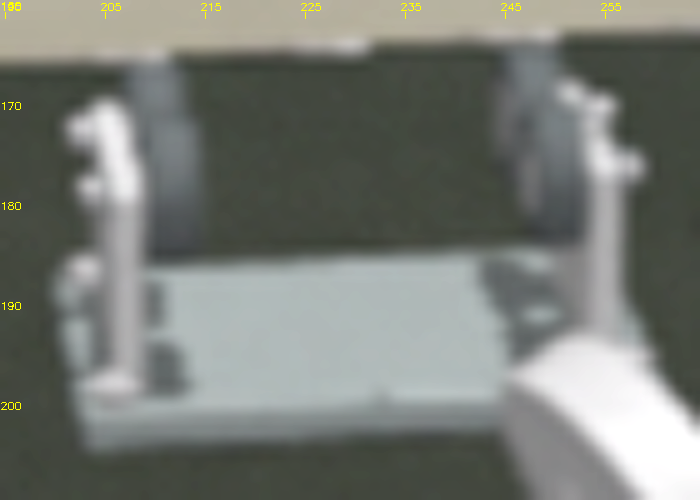

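```bash
cat > h.py <<'E'
import numpy as np, cv2
from scipy.optimize import least_squares
from scipy.spatial.transform import Rotation as Ro
from bench import robot, snapshot, camera_params
CP={n:camera_params(n) for n in("side","top")}
def proj(n,X):
    c=CP[n]; P=np.atleast_2d(X)@c["R"].T+c["t"]
    return np.c_[c["fx"]*P[:,0]/P[:,2]+c["cx"], c["fy"]*P[:,1]/P[:,2]+c["cy"]]
def cyl(r,z0,z1,n=60):
    a=np.linspace(0,2*np.pi,n,endpoint=False); c=np.c_[r*np.cos(a),r*np.sin(a)]
    return np.r_[np.c_[c,np.full(n,z0)],np.c_[c,np.full(n,z1)]]
def box(x0,x1,y0,y1,z0,z1): return np.array([[x,y,z] for x in(x0,x1) for y in(y0,y1) for z in(z0,z1)])
def hull(n,X): return cv2.convexHull(proj(n,X).astype(np.float32))
def dist(n,X,pts):
    h=hull(n,X); return np.array([cv2.pointPolygonTest(h,(float(p[0]),float(p[1])),True) for p in pts])
S26,C26=np.sin(np.radians(26)),np.cos(np.radians(26))
def cradR(psi):
    # z up along shaft, x down the disc plane, y level
    z=np.array([C26,0,S26]); x=np.array([S26,0,-C26]); y=np.cross(z,x)
    return Ro.from_euler('z',psi).as_matrix()@np.c_[x,y,z]
def T(R,p,X): return X@R.T+p
def px(u,v,f,c0,r0): return (c0+(u+.5)/f-.5, r0+(v+.5)/f-.5)
def draw(img,n,X,col,f,c0,r0):
    h=(hull(n,X).reshape(-1,2)-[c0,r0]+.5)*f-.5
    cv2.polylines(img,[np.round(h*16).astype(int)],True,col,1,cv2.LINE_AA,4)
def zoom(im,c0,r0,w,h,f): return cv2.resize(im[r0:r0+h,c0:c0+w],None,fx=f,fy=f,interpolation=cv2.INTER_CUBIC)
DISC=cyl(.055,-.009,.009); SHAFT=cyl(.008,-.075,.075)
E
cat > fit.py <<'E'
from h import *
t=lambda L:[px(u,v,8,258,150) for u,v in L]; s=lambda L:[px(u,v,8,225,190) for u,v in L]
dt=t([(68,315),(80,365),(110,393),(180,402),(260,398),(330,380),(390,355),(416,325),(418,280),(400,258),(350,246)])
st=t([(250,545),(269,551),(295,545),(245,500),(291,500),(242,450),(284,450),(200,90),(238,88),(205,130),(243,130),(212,200),(252,200)])
ds=s([(164,65),(195,38),(228,25),(270,48),(320,100),(410,210),(440,280),(458,340),(440,380),(400,397),(370,385),(180,120),(200,175)])
ss=s([(62,350),(75,378),(98,392),(200,325),(150,360),(515,33),(540,60),(540,80),(480,50),(440,85),(480,125),(400,172)])
bt=t([(62,100),(328,66),(384,468),(118,510),(75,200),(345,180)])
bs=s([(85,410),(232,580),(657,450)])
def res(q):
    R=cradR(q[2]); p=np.array([q[0],q[1],.08])
    return np.r_[dist("top",T(R,p,DISC),dt),dist("top",T(R,p,SHAFT),st),dist("side",T(R,p,DISC),ds),dist("side",T(R,p,SHAFT),ss)]
r=least_squares(res,[.6,-.3,0],loss='soft_l1',diff_step=1e-4,x_scale=[.01,.01,.1]); q=r.x
print("cradle",q,np.round(r.fun,1), abs(r.fun).mean())
def resz(q):
    R=cradR(q[2]); p=np.array([q[0],q[1],q[3]])
    return np.r_[dist("top",T(R,p,DISC),dt),dist("top",T(R,p,SHAFT),st),dist("side",T(R,p,DISC),ds),dist("side",T(R,p,SHAFT),ss)]
print("freez",least_squares(resz,[*q,.08],loss='soft_l1',diff_step=1e-4,x_scale=[.01,.01,.1,.01]).x)
def resb(b):
    B=T(Ro.from_euler('z',b[2]).as_matrix(),np.array([b[0],b[1],0]),box(-.07,.07,-.045,.045,0,.012))
    return np.r_[dist("top",B,bt),dist("side",B,bs)]
rb=least_squares(resb,[q[0],q[1],q[2]],loss='soft_l1',diff_step=1e-4,x_scale=[.01,.01,.1]); print("cbase",rb.x,np.round(rb.fun,1))
t2=lambda L:[px(u,v,7,143,145) for u,v in L]; s2=lambda L:[px(u,v,10,195,160) for u,v in L]
bt2=t2([(388,120),(305,519),(45,470),(175,494),(350,320)]); bs2=s2([(90,452),(500,430),(300,440)])
def resd(b):
    B=T(Ro.from_euler('z',b[2]).as_matrix(),np.array([b[0],b[1],0]),box(-.078,.078,-.05,.05,0,.012))
    return np.r_[dist("top",B,bt2),dist("side",B,bs2)]
rd=least_squares(resd,[.62,-.05,-.2],loss='soft_l1',diff_step=1e-4,x_scale=[.01,.01,.1]); d=rd.x; print("stand",d,np.round(rd.fun,1))
np.savez("poses.npz",c=q,s=d)
for n,im,zs in(("top",cv2.imread("pics/top0.png"),[(258,150,65,75,8),(143,145,65,80,7)]),("side",cv2.imread("pics/side0.png"),[(225,190,87,75,8),(195,155,70,55,10)])):
  for k,(c0,r0,w,h_,f) in enumerate(zs):
    o=zoom(im,c0,r0,w,h_,f)
    if k==0:
        R=cradR(q[2]);p=np.array([q[0],q[1],.08]); draw(o,n,T(R,p,DISC),(0,255,0),f,c0,r0); draw(o,n,T(R,p,SHAFT),(0,0,255),f,c0,r0)
        draw(o,n,T(Ro.from_euler('z',rb.x[2]).as_matrix(),np.array([rb.x[0],rb.x[1],0]),box(-.07,.07,-.045,.045,0,.012)),(255,0,255),f,c0,r0)
    else:
        Rz=Ro.from_euler('z',d[2]).as_matrix();p=np.array([d[0],d[1],0]); draw(o,n,T(Rz,p,box(-.078,.078,-.05,.05,0,.012)),(255,0,255),f,c0,r0)
        for x in(-.052,.052):
            for y in(-.022,.022):
                c=cyl(.02,-.007,.007)[:,[2,0,1]]+[x,y,.063]; draw(o,n,T(Rz,p,c),(0,255,0),f,c0,r0)
    cv2.imwrite(f"pics/fit_{n}{k}.png",o)
E
python3 fit.py
```

```text
cradle [ 0.58437324 -0.30811232  0.13619867] [ 0.   0.7 -0.4 -0.6 -0.7 -0.2  0.1  0.4 -0.5  0.4  0.5 -0.  -0.6 -0.7
  0.6 -0.   1.   0.1  0.7  0.3  1.4  0.3  1.1  0.3 -0.1 -0.6 -0.6 -0.7
 -0.5 -1.3 -0.4 -0.1 -0.6  0.6  1.2  1.8  1.  -0.4  0.3  1.1  0.5  0.5
 -0.8 -0.8  0.2 -0.6  0.   0.4  1.4] 0.5709145210002692
freez [ 0.5839886  -0.30896098  0.13378245  0.08224345]
cbase [ 0.6099166  -0.30595778  0.12001871] [-0.1 -0.2  0.2 -0.5 -0.1 -0.1  0.2  1.3  2.8]
stand [ 0.60839386 -0.00451658 -0.19884202] [-0.4 -0.2 -0.3  0.  -0.3  0.5  0.7  0.7]
```

```bash
cd pics; python3 -c "
import cv2,numpy as np
for k in (0,1):
    a=cv2.imread(f'fit_top{k}.png');b=cv2.imread(f'fit_side{k}.png')
    h=600; 
    f=min(1,800/(a.shape[1]*600/a.shape[0]+b.shape[1]*600/b.shape[0]))
    H=600
    cv2.imwrite(f'f{k}a.png',a);
"
```

```text
(no output)
```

View pics/fit_top0.png

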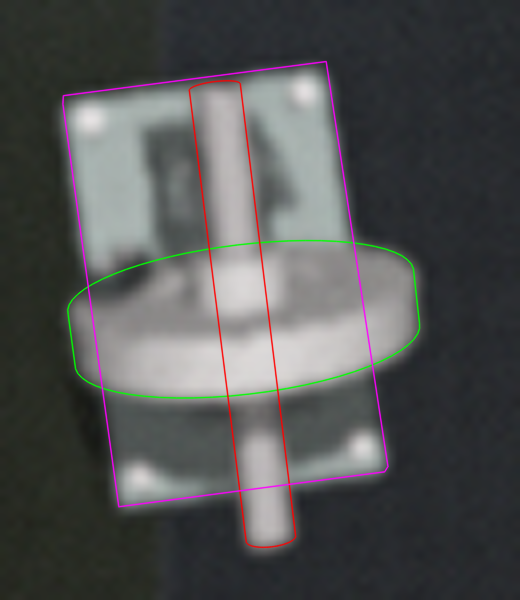

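View pics/fit_side0.png

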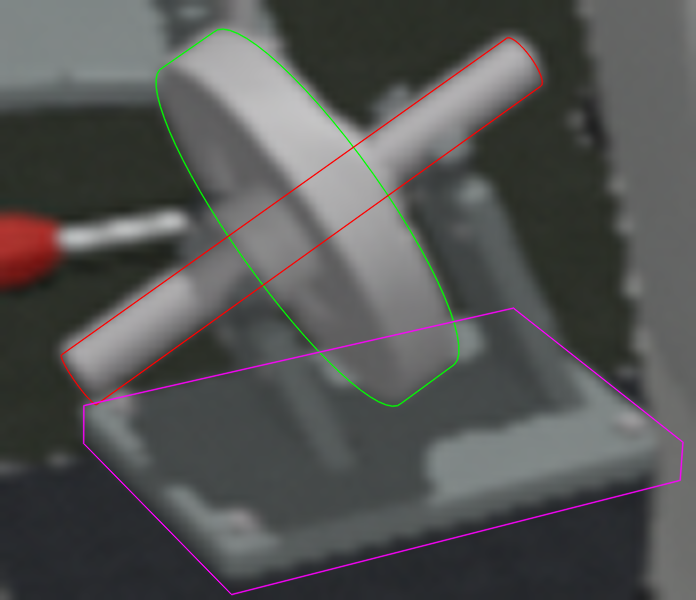

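View pics/fit_top1.png

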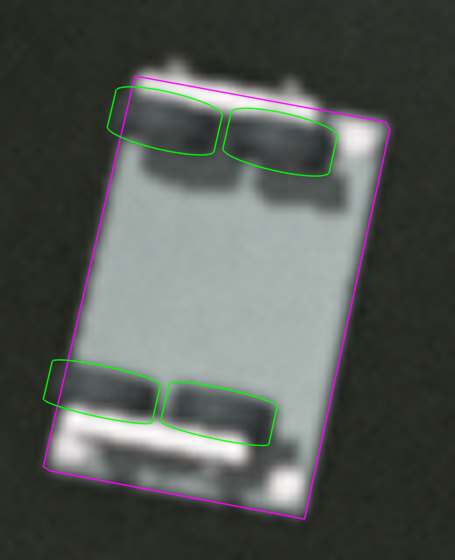

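View pics/fit_side1.png

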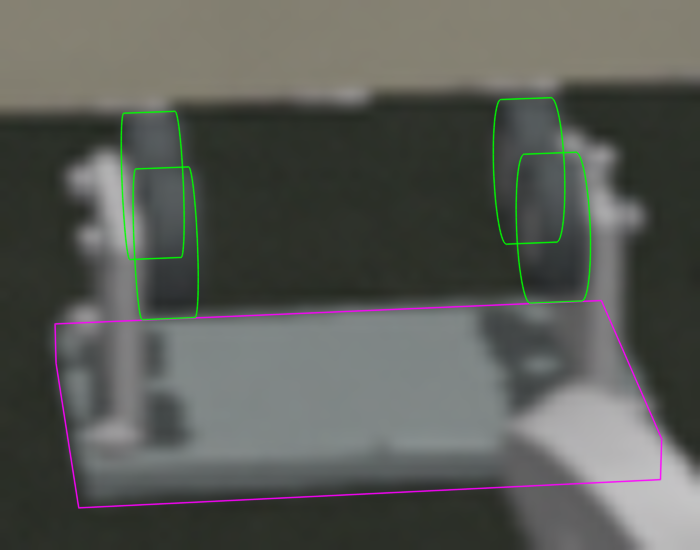

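```bash
cat >> h.py <<'E'
def pose():
    o=robot.get_obs(); return np.array(o["tool_pos"]),Ro.from_euler('xyz',o["ee_rot"]).as_matrix(),o
def togo(p,R,pt,Rt):
    rv=Ro.from_matrix(R.T@Rt).as_rotvec(); return R.T@(pt-p)*100, rv
E
python3 - <<'E'
from h import *
p,R,o=pose(); print(p);print(R.round(3))
q=np.load("poses.npz")["c"]; Rc=cradR(.134); C=np.array([.5842,-.3085,.081])
print(Rc.round(3))
for s in(1,-1):
    Rt=np.c_[Rc[:,0],-s*np.cross(Rc[:,0],s*Rc[:,2])*s if 0 else np.cross(s*Rc[:,2],Rc[:,0]),s*Rc[:,2]]
    print(s,np.linalg.det(Rt))
    for r in(.05,.13): print(r,togo(p,R,C-Rc[:,0]*r,Rt), C-Rc[:,0]*r)
# arm DH unknown: j6 vs tool yaw
E
```

```text
[ 0.21443444 -0.50597564  0.22342457]
[[-0.001  0.921  0.39 ]
 [ 0.002  0.39  -0.921]
 [-1.     0.    -0.002]]
[[ 0.434 -0.134  0.891]
 [ 0.059  0.991  0.12 ]
 [-0.899  0.     0.438]]
1 1.0000000000000002
0.05 (array([ 9.76523471, 39.63435033, -4.31518146]), array([-1.28064297, -0.38875061,  0.29412938])) [ 0.56247793 -0.3114283   0.1259397 ]
0.13 (array([ 2.5760577 , 36.25290617, -5.2541007 ]), array([-1.28064297, -0.38875061,  0.29412938])) [ 0.52772263 -0.31611359  0.19784323]
-1 1.0000000000000002
0.05 (array([ 9.76523471, 39.63435033, -4.31518146]), array([1.80145123, 0.31599471, 0.41765001])) [ 0.56247793 -0.3114283   0.1259397 ]
0.13 (array([ 2.5760577 , 36.25290617, -5.2541007 ]), array([1.80145123, 0.31599471, 0.41765001])) [ 0.52772263 -0.31611359  0.19784323]
```

```bash
cat >> h.py <<'E'
def plan(pt,Rt,N,show=True,p=None,R=None):
    if p is None: p,R,_=pose()
    w=Ro.from_matrix(R.T@Rt).as_rotvec()/N
    M=sum((R@Ro.from_rotvec(w*k).as_matrix()) for k in range(N))
    d=np.linalg.solve(M,pt-p)
    if show:
        print("N",N,"d cm",np.round(d*100,3),"w",np.round(w,4), "mm/row",np.linalg.norm(d)*1e3,"deg",np.degrees(np.linalg.norm(w)))
        x=p.copy(); path=[]
        for k in range(N): x=x+R@Ro.from_rotvec(w*k).as_matrix()@d; path.append(x)
        print(np.round(path[::max(1,N//5)],3).tolist())
    return d,w
def graspR(Rc): return np.c_[Rc[:,0],np.cross(Rc[:,2],Rc[:,0]),Rc[:,2]]
C0=np.array([.5842,-.3085,.081]); Rc0=cradR(.134)
E
python3 - <<'E'
from h import *
plan(C0-Rc0[:,0]*.13,graspR(Rc0),20)
E
```

```text
N 20 d cm [0.407 1.731 0.84 ] w [-0.064  -0.0194  0.0147] mm/row 19.668915319714493 deg 3.925582125304459
[[0.234, -0.507, 0.219], [0.311, -0.499, 0.207], [0.384, -0.472, 0.2], [0.449, -0.427, 0.198], [0.5, -0.368, 0.198]]
```

Call:
step_arm:
  motion: "100 0 3.6 -0.5 0 0 0;100 0 3.6 -0.5 0 0 0;100 0 3.6 -0.5 0 0 0;100 0 3.6 -0.5 0 0 0;100 0 3.6 -0.5 0 0 0;100 0 3.6 -0.5 0 0 0;100 0 3.6 -0.5 0 0 0;100 0 3.6 -0.5 0 0 0;100 0 3.6 -0.5 0 0 0;100 0 3.6 -0.5 0 0 0"

```text
time: 0.93
tool_pos: [0.5277, -0.3186, 0.2238]
ee_rot: [-2.464, 1.57, 2.649]
wrist_force: [0.5, -0.4, 0.2]
width: 0.0943
```

Run:
```python
from h import *
p,R,o=pose(); print(p,o["time"],o["joint_positions"].round(2),o["wrist_force"])
plan(C0-Rc0[:,0]*.13,graspR(Rc0),13)
```

```text
[ 0.52771192 -0.31856592  0.22379748] 0.9333 [-0.63  0.24  1.2  -0.    1.7   0.53] [ 0.46930493 -0.40409737  0.16279444]
N 13 d cm [ 0.195 -0.004 -0.052] w [-0.0985 -0.0299  0.0227] mm/row 2.0189582799213897 deg 6.038205417477909
[[0.527, -0.318, 0.222], [0.527, -0.317, 0.218], [0.527, -0.317, 0.214], [0.527, -0.316, 0.21], [0.527, -0.316, 0.206], [0.527, -0.316, 0.202], [0.528, -0.316, 0.198]]
```

Call:
step_arm:
  motion: "100 0.2 0 -0.05 -0.0985 -0.03 0.0227;100 0.2 0 -0.05 -0.0985 -0.03 0.0227;100 0.2 0 -0.05 -0.0985 -0.03 0.0227;100 0.2 0 -0.05 -0.0985 -0.03 0.0227;100 0.2 0 -0.05 -0.0985 -0.03 0.0227;100 0.2 0 -0.05 -0.0985 -0.03 0.0227;100 0.2 0 -0.05 -0.0985 -0.03 0.0227;100 0.2 0 -0.05 -0.0985 -0.03 0.0227;100 0.2 0 -0.05 -0.0985 -0.03 0.0227;100 0.2 0 -0.05 -0.0985 -0.03 0.0227;100 0.2 0 -0.05 -0.0985 -0.03 0.0227;100 0.2 0 -0.05 -0.0985 -0.03 0.0227;100 0.2 0 -0.05 -0.0985 -0.03 0.0227;100 0 0 0 0 0 0"

```text
time: 2.1
tool_pos: [0.5257, -0.3175, 0.1958]
ee_rot: [0.001, 1.117, 0.135]
wrist_force: [-0.8, -0.3, -0.5]
width: 0.0935
```

Run:
```python
from h import *
p,R,o=pose(); print(p,o["time"],o["joint_positions"].round(2),o["wrist_force"])
plan(C0-Rc0[:,0]*.13,graspR(Rc0),1)
for n,(c0,r0,w,hh,f) in (("top",(220,90,130,130,4)),("side",(190,110,130,130,4))):
    im=cv2.cvtColor(snapshot(n),cv2.COLOR_RGB2BGR); cv2.imwrite(f"pics/{n}1.png",im)
    o=zoom(im,c0,r0,w,hh,f)
    for k in(0.094/2,-.094/2):
        draw(o,n,T(R,p,box(-.02,.019,-.008,.008,k,k+np.sign(k)*.0125)),(0,255,255),f,c0,r0)
    draw(o,n,T(Rc0,C0,DISC),(0,255,0),f,c0,r0)
    cv2.imwrite(f"pics/z_{n}1.png",o)
```

```text
[ 0.52567382 -0.31751286  0.1957528 ] 2.1 [-0.83  0.02  1.57  0.38  1.31 -1.02] [-0.79698105 -0.25693358 -0.547684  ]
N 1 d cm [-0.091  0.111  0.291] w [-0.0003 -0.0003 -0.0003] mm/row 3.2442895759018344 deg 0.028148126263745438
[[0.528, -0.316, 0.198]]
```

View pics/z_top1.png

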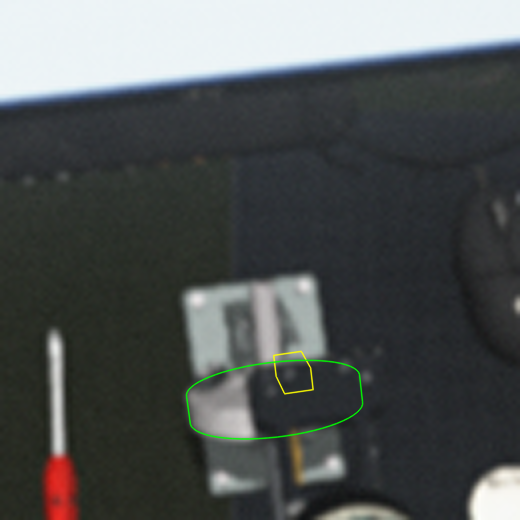

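View pics/z_side1.png

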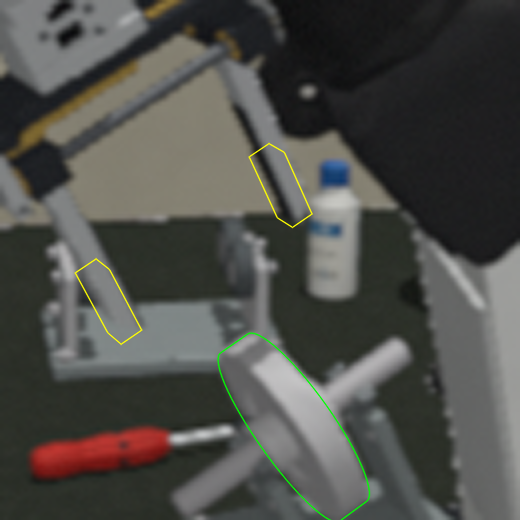

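Run:
```python
from h import *
p,R,o=pose()
im=cv2.imread("pics/side1.png"); c0,r0,w,hh,f=195,120,80,80,8
o=zoom(im,c0,r0,w,hh,f)
for k in(0.094/2,-.094/2):
    draw(o,"side",T(R,p,box(-.02,.019,-.008,.008,k,k+np.sign(k)*.0125)),(0,255,255),f,c0,r0)
cv2.imwrite("pics/zz.png",o[:600])
```

```text
(no output)
```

View pics/zz.png

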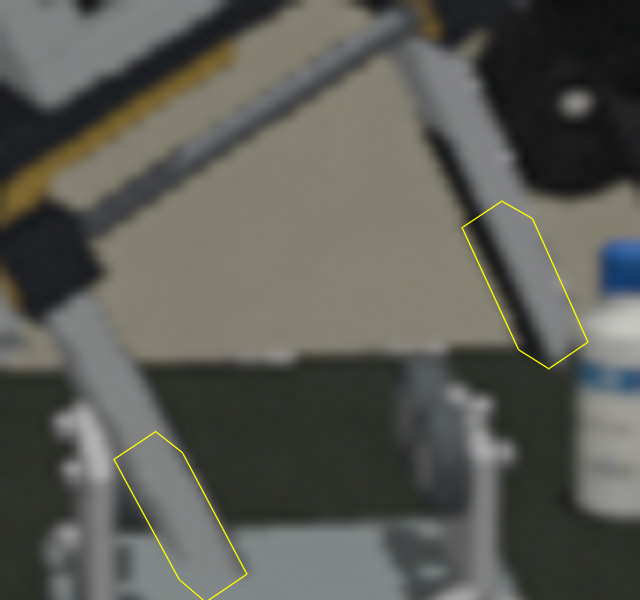

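Call:
step_arm:
  motion: "100 0.5 0.1 0.3 0 0 0;100 1.5 0 0 0 0 0;100 1.5 0 0 0 0 0;100 1 0 0 0 0 0;100 0.4 0 0 0 0 0;100 0 0 0 0 0 0;100 0 0 0 0 0 0"

```text
time: 2.78
tool_pos: [0.5514, -0.3129, 0.1555]
ee_rot: [-0.005, 1.115, 0.13]
wrist_force: [0.1, -0.3, 0.2]
width: 0.0938
```

Run:
```python
from h import *
p,R,o=pose(); print(p,o["time"],o["wrist_force"])
plan(C0-Rc0[:,0]*.08,graspR(Rc0),1)
for n,(c0,r0,w,hh,f) in (("side",(215,140,90,110,7)),("top",(250,150,80,75,8))):
    im=cv2.cvtColor(snapshot(n),cv2.COLOR_RGB2BGR); cv2.imwrite(f"pics/{n}2.png",im)
    o=zoom(im,c0,r0,w,hh,f)
    for k in(0.094/2,-.094/2):
        draw(o,n,T(R,p,box(-.02,.019,-.008,.008,k,k+np.sign(k)*.0125)),(0,255,255),f,c0,r0)
    draw(o,n,T(Rc0,C0,DISC),(0,255,0),f,c0,r0)
    draw(o,n,T(Rc0,C0,SHAFT),(0,0,255),f,c0,r0)
    cv2.imwrite(f"pics/z_{n}2.png",o[-600:])
```

```text
[ 0.55140714 -0.31290995  0.15549014] 2.7833 [ 0.10786957 -0.31799696  0.16634181]
N 1 d cm [ 0.145 -0.    -0.292] w [0.0011 0.0018 0.0017] mm/row 3.258464492745707 deg 0.1564199488835653
[[0.549, -0.313, 0.153]]
```

View pics/z_side2.png

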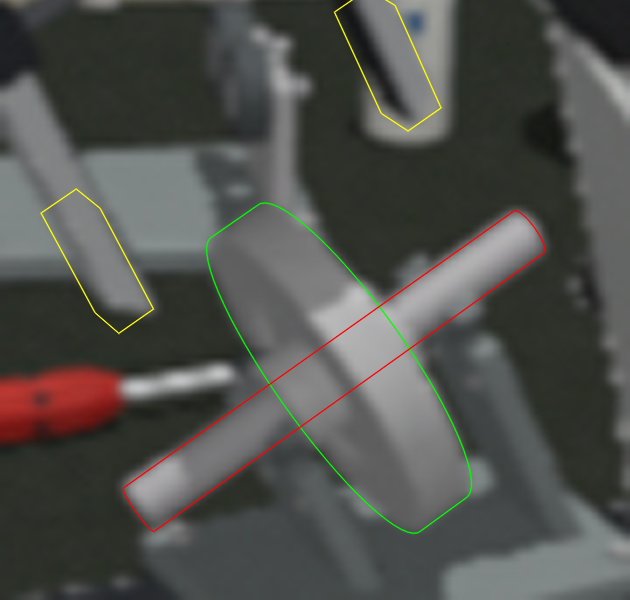

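View pics/z_top2.png

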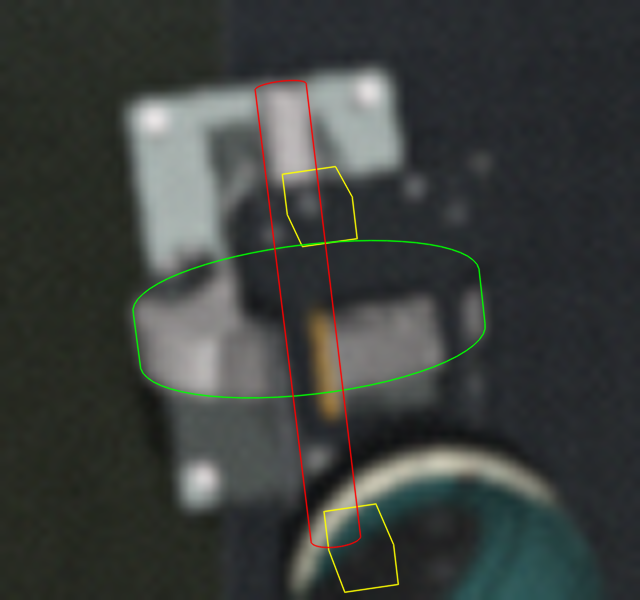

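Run:
```python
from h import *
for i in range(4):
    p,R,o=pose(); d,w=plan(C0-Rc0[:,0]*.08,graspR(Rc0),1,show=False); print(o["time"],d*100,w)
    if i<2: snapshot("top")
```

```text
2.8833 [ 0.23046302  0.05541508 -0.32798297] [0.00126334 0.00286654 0.00307964]
2.9333 [ 0.24287838  0.06392715 -0.32692295] [0.00130731 0.00295093 0.00330196]
2.9833 [ 0.23939187  0.06432334 -0.31503776] [0.0011899  0.00288914 0.00325587]
2.9833 [ 0.23939187  0.06432334 -0.31503776] [0.0011899  0.00288914 0.00325587]
```

Call:
step_arm:
  motion: "100 0.5 0.06 -0.3 0 0 0;100 0.7 0 0 0 0 0;100 0.7 0 0 0 0 0;100 0.7 0 0 0 0 0;100 0.4 0 0 0 0 0;100 0.2 0 0 0 0 0;60 0 0 0 0 0 0;40 0 0 0 0 0 0"

```text
time: 3.65
tool_pos: [0.5624, -0.311, 0.1251]
ee_rot: [-0.004, 1.115, 0.13]
wrist_force: [0.3, -0.2, -0.8]
width: 0.0842
```

Run:
```python
from h import *
n="side";(c0,r0,w,hh,f)=(225,165,80,75,8)
im=cv2.cvtColor(snapshot(n),cv2.COLOR_RGB2BGR); cv2.imwrite(f"pics/{n}3.png",im)
p,R,o=pose(); print(p,o["time"],o["wrist_force"],o["width"])
plan(C0-Rc0[:,0]*.05,graspR(Rc0),1)
o=zoom(im,c0,r0,w,hh,f); cv2.imwrite(f"pics/z_{n}3.png",o)
```

```text
[ 0.56244656 -0.31117338  0.12546705] 3.7 [-0.54152303  0.77793481 -0.35435806] 0.08030632625442964
N 1 d cm [-0.043 -0.026  0.021] w [0.0011 0.0021 0.0021] mm/row 0.5379299555332213 deg 0.17910169437008155
[[0.562, -0.311, 0.126]]
```

View pics/z_side3.png

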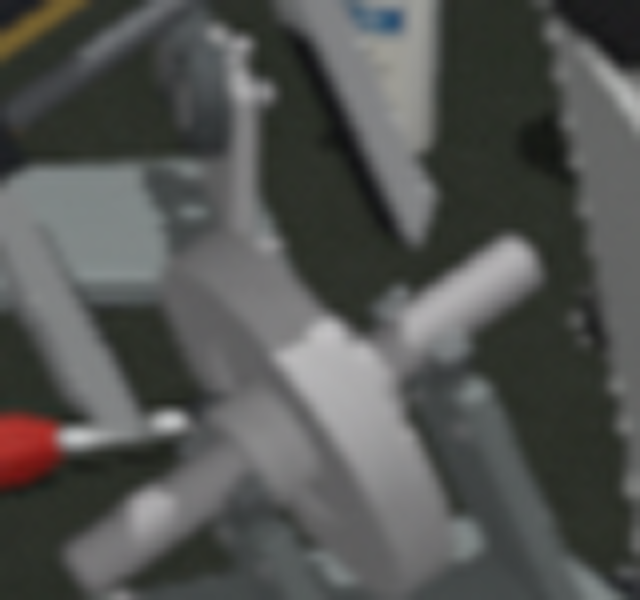

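Call:
step_arm:
  motion: "28 0 0 0 0 0 0;28 0 0 0 0 0 0;28 0 0 0 0 0 0;28 0 0 0 0 0 0;28 0 0 0 0 0 0;28 0 0 0 0 0 0;28 0 0 0 0 0 0;28 0 0 0 0 0 0;28 0 0 0 0 0 0"

```text
time: 4.45
tool_pos: [0.5623, -0.311, 0.1252]
ee_rot: [-0.005, 1.115, 0.13]
wrist_force: [0.3, -1.1, 1.1]
width: 0.0262
```

Run:
```python
from h import *
n="side";(c0,r0,w,hh,f)=(225,165,80,75,8)
im=cv2.cvtColor(snapshot(n),cv2.COLOR_RGB2BGR); cv2.imwrite(f"pics/{n}4.png",im)
p,R,o=pose(); print(p,o["time"],o["wrist_force"],o["width"])
plan(C0-Rc0[:,0]*.05,graspR(Rc0),1)
o=zoom(im,c0,r0,w,hh,f); cv2.imwrite(f"pics/z_{n}4.png",o)
```

```text
[ 0.56228096 -0.31105509  0.12522575] 4.5 [-0.49588858  0.05293293 -0.22588223] 0.025872747853159017
N 1 d cm [-0.058 -0.04   0.044] w [0.0009 0.0018 0.0018] mm/row 0.8293497933137727 deg 0.15452521142868844
[[0.562, -0.311, 0.126]]
```

View pics/z_side4.png

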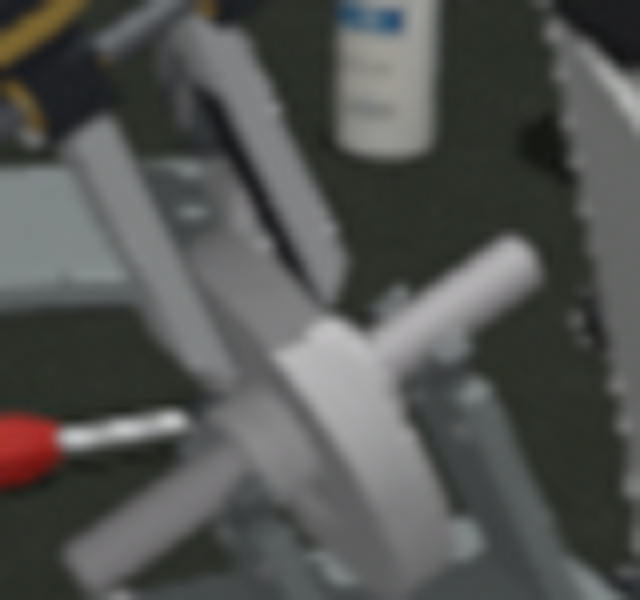

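Call:
step_arm:
  motion: "0 0 0 0 0 0 0;0 0 0 0 0 0 0;0 0 0 0 0 0 0;0 0 0 0 0 0 0;0 0 0 0 0 0 0"

```text
time: 4.92
tool_pos: [0.5616, -0.3112, 0.1249]
ee_rot: [-0.004, 1.117, 0.13]
wrist_force: [-3.8, -0.8, 0.2]
width: 0.018
```

Call:
step_arm:
  motion: "0 -0.2 0 0 0 0 0;0 -0.4 0 0 0 0 0;0 -0.6 0 0 0 0 0;0 -0.8 0 0 0 0 0;0 -1 0 0 0 0 0;0 -1.5 0 0 0 0 0;0 -2 0 0 0 0 0;0 -2 0 0 0 0 0;0 -1.5 0 0 0 0 0;0 -1 0 0 0 0 0;0 0 0 0 0 0 0"

```text
time: 5.83
tool_pos: [0.5143, -0.3186, 0.228]
ee_rot: [-0.016, 1.112, 0.118]
wrist_force: [-0.2, -0.2, -4.9]
width: 0.0176
```

Run:
```python
from h import *
p,R,o=pose(); print(p,o["time"],o["wrist_force"],o["wrist_torque"],o["width"],o["joint_positions"].round(2))
for n,(c0,r0,w,hh,f) in (("side",(200,140,95,95,6)),("top",(230,150,95,95,6))):
    im=cv2.cvtColor(snapshot(n),cv2.COLOR_RGB2BGR); cv2.imwrite(f"pics/{n}5.png",im)
    o=zoom(im,c0,r0,w,hh,f); C=p+R[:,0]*.05
    Rw=np.c_[R[:,0],R[:,1],R[:,2]]
    draw(o,n,T(Rw,C,DISC),(0,255,0),f,c0,r0); draw(o,n,T(Rw,C,SHAFT),(0,0,255),f,c0,r0)
    cv2.imwrite(f"pics/z_{n}5.png",o)
```

```text
[ 0.51425424 -0.31858162  0.22799207] 5.8333 [-0.17779897 -0.20897732 -4.93201982] [-0.16192804  0.56995056 -0.02940035] 0.017553114982339517 [-0.85 -0.02  1.54  0.38  1.36 -1.02]
```

View pics/z_side5.png

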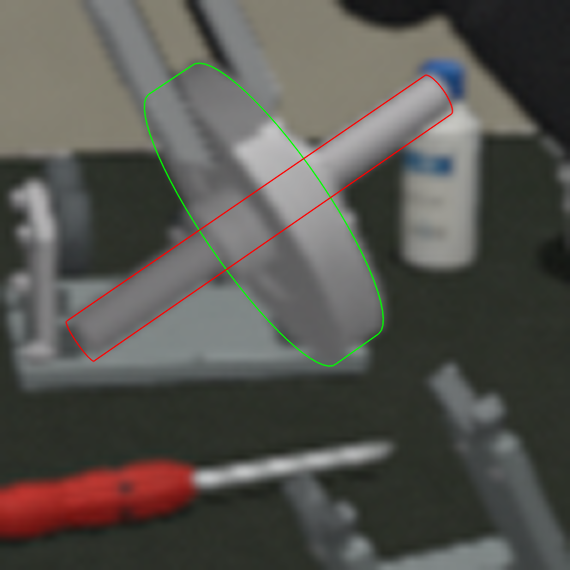

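View pics/z_top5.png

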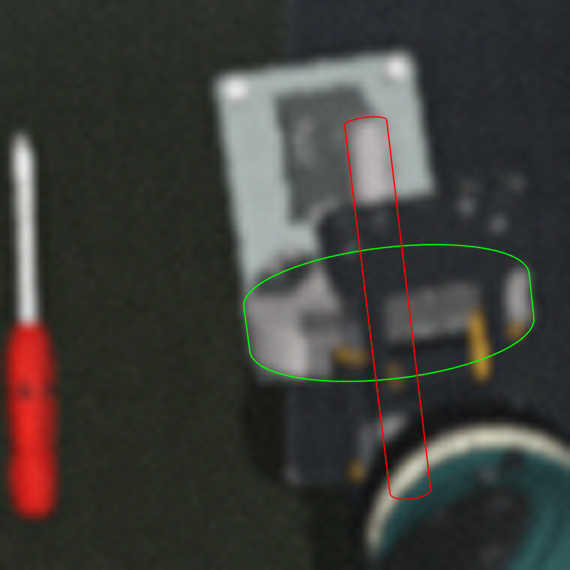

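Run:
```python
from h import *
def ray(n,u,v,z):
    c=CP[n]; C=-c["R"].T@c["t"]; d=c["R"].T@np.array([(u-c["cx"])/c["fx"],(v-c["cy"])/c["fy"],1]); return C+d*(z-C[2])/d[2]
for z in(.05,.1,.15,.2,.25,.3): print(z,ray("top",165,123,z).round(3),proj("side",ray("top",165,123,z)).round(0), "topcorner",ray("top",135,62,z+.3).round(3),proj("side",ray("top",135,62,z+.3)).round(0))
im=cv2.imread("pics/side5.png"); cv2.imwrite("pics/mon.png",zoom(im,180,0,200,150,4))
Rs=Ro.from_euler('z',-.1988).as_matrix(); Rt=np.c_[[0,0,-1],np.cross(Rs[:,0],[0,0,-1]),Rs[:,0]]
print(Rt.round(3),np.linalg.det(Rt))
plan(np.array([.6084,-.0045,.26]),Rt,15)
```

```text
0.05 [0.774 0.015 0.05 ] [[283. 171.]] topcorner [0.807 0.02  0.35 ] [[298.  63.]]
0.1 [0.757 0.005 0.1  ] [[279. 156.]] topcorner [0.783 0.007 0.4  ] [[293.  44.]]
0.15 [ 0.74  -0.005  0.15 ] [[276. 140.]] topcorner [ 0.759 -0.007  0.45 ] [[287.  24.]]
0.2 [ 0.724 -0.015  0.2  ] [[272. 124.]] topcorner [ 0.735 -0.021  0.5  ] [[281.   3.]]
0.25 [ 0.707 -0.026  0.25 ] [[268. 106.]] topcorner [ 0.711 -0.034  0.55 ] [[275. -20.]]
0.3 [ 0.69  -0.036  0.3  ] [[264.  88.]] topcorner [ 0.687 -0.048  0.6  ] [[269. -44.]]
[[ 0.     0.197  0.98 ]
 [ 0.     0.98  -0.197]
 [-1.     0.    -0.   ]] 0.9999999999999999
N 15 d cm [-0.067  2.114  0.627] w [ 0.0218  0.0301 -0.0049] mm/row 22.063078781235728 deg 2.149255076498833
[[0.516, -0.296, 0.228], [0.527, -0.231, 0.237], [0.543, -0.168, 0.246], [0.564, -0.105, 0.253], [0.589, -0.044, 0.258]]
```

View pics/mon.png

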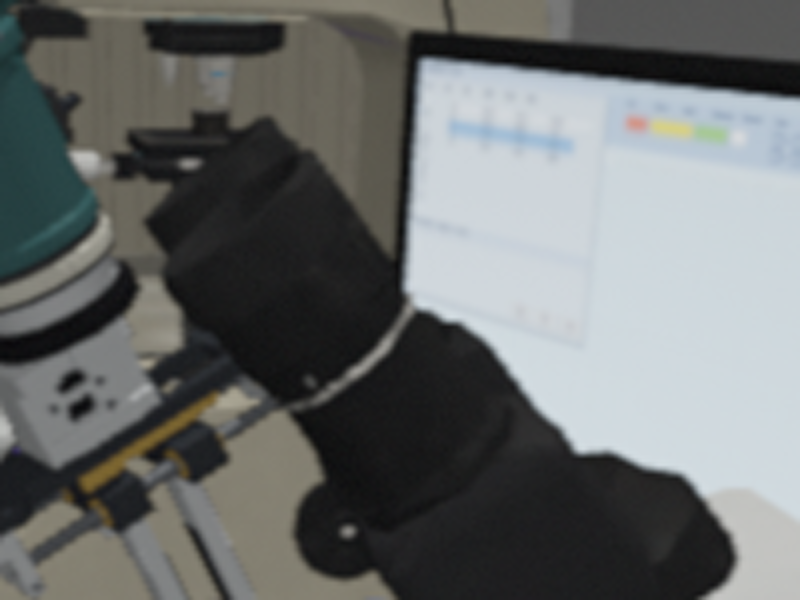

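Run:
```python
from h import *
Rs=Ro.from_euler('z',-.1988).as_matrix(); Rt=np.c_[[0,0,-1],np.cross(Rs[:,0],[0,0,-1]),Rs[:,0]]
plan(np.array([.6084,-.0045,.25]),Rt,18)
```

```text
N 18 d cm [-0.004  1.761  0.506] w [ 0.0182  0.0251 -0.0041] mm/row 18.32673901522908 deg 1.7910458970823608
[[0.516, -0.299, 0.226], [0.525, -0.245, 0.233], [0.537, -0.192, 0.239], [0.552, -0.14, 0.243], [0.571, -0.088, 0.247], [0.592, -0.037, 0.249]]
```

Call:
step_arm:
  motion: "0 0 1 0.3 0.018 0.025 -0.004;0 0 1.5 0.4 0.018 0.025 -0.004;0 0 1.76 0.5 0.018 0.025 -0.004;0 0 1.76 0.5 0.018 0.025 -0.004;0 0 1.76 0.5 0.018 0.025 -0.004;0 0 1.76 0.5 0.018 0.025 -0.004;0 0 1.76 0.5 0.018 0.025 -0.004;0 0 1.76 0.5 0.018 0.025 -0.004;0 0 1.76 0.5 0.018 0.025 -0.004;0 0 1.76 0.5 0.018 0.025 -0.004;0 0 1.76 0.5 0.018 0.025 -0.004;0 0 1.76 0.5 0.018 0.025 -0.004;0 0 1.76 0.5 0.018 0.025 -0.004;0 0 1.76 0.5 0.018 0.025 -0.004;0 0 1.76 0.5 0.018 0.025 -0.004;0 0 1.76 0.5 0.018 0.025 -0.004;0 0 1.5 0.5 0.018 0.025 -0.004;0 0 1 0.5 0.018 0.025 -0.004;0 0 0.5 0.2 0 0 0;0 0 0 0 0 0 0"

```text
time: 7.6
tool_pos: [0.6076, -0.0188, 0.2456]
ee_rot: [1.932, 1.568, 1.74]
wrist_force: [-0.1, 0.6, -5.0]
width: 0.0175
```

```bash
cat >> h.py <<'E'
S0=np.array([.6084,-.0045]); YS=-.1988
def look(i,tag,rC=.05,zooms=(("side",(190,100,85,100,6)),("top",(130,135,90,95,6)))):
    p,R,o=pose()
    print(p,o["time"],o["wrist_force"].round(1),o["width"])
    Rs=Ro.from_euler('z',YS).as_matrix()
    for n,(c0,r0,w,hh,f) in zooms:
        im=cv2.cvtColor(snapshot(n),cv2.COLOR_RGB2BGR); cv2.imwrite(f"pics/{n}{i}.png",im)
        z=zoom(im,c0,r0,w,hh,f); C=p+R[:,0]*rC
        if tag:
            draw(z,n,T(R,C,DISC),(0,255,0),f,c0,r0); draw(z,n,T(R,C,SHAFT),(0,0,255),f,c0,r0)
            for x in(-.052,.052):
                for y in(-.022,.022):
                    draw(z,n,T(Rs,np.array([*S0,0]),cyl(.02,-.007,.007)[:,[2,0,1]]+[x,y,.063]),(255,255,0),f,c0,r0)
        cv2.imwrite(f"pics/z_{n}{i}.png",z)
E
python3 - <<'E'
from h import *
Rs=Ro.from_euler('z',YS).as_matrix(); Rt=np.c_[[0,0,-1],np.cross(Rs[:,0],[0,0,-1]),Rs[:,0]]
plan(np.array([.6084,-.0045,.25]),Rt,1); look(6,1)
plan(np.array([.6084,-.0045,.25]),Rt,1)
E
```

```text
N 1 d cm [-0.436  1.422 -0.194] w [ 0.0065 -0.0009 -0.0023] mm/row 15.001246328329918 deg 0.3977502477083225
[[0.608, -0.004, 0.25]]
[ 0.60758658 -0.01881965  0.24560415] 7.6 [-0.1  0.6 -5. ] 0.01754514380242249
N 1 d cm [-0.326  1.6   -0.142] w [ 0.0043  0.0002 -0.001 ] mm/row 16.389766114001123 deg 0.2548378860823164
[[0.608, -0.005, 0.25]]
```

View pics/z_side6.png

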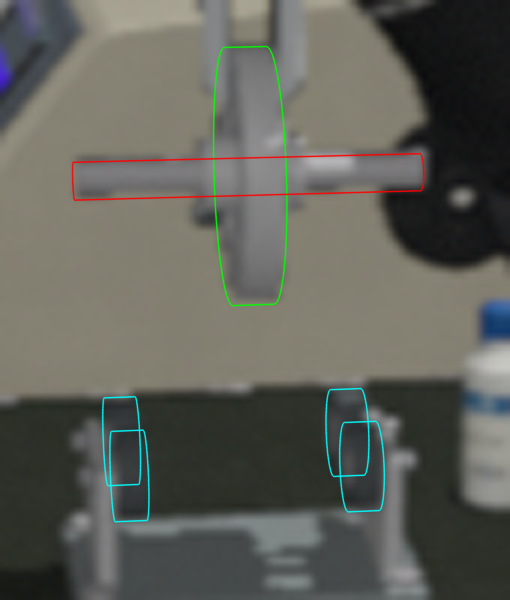

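View pics/z_top6.png

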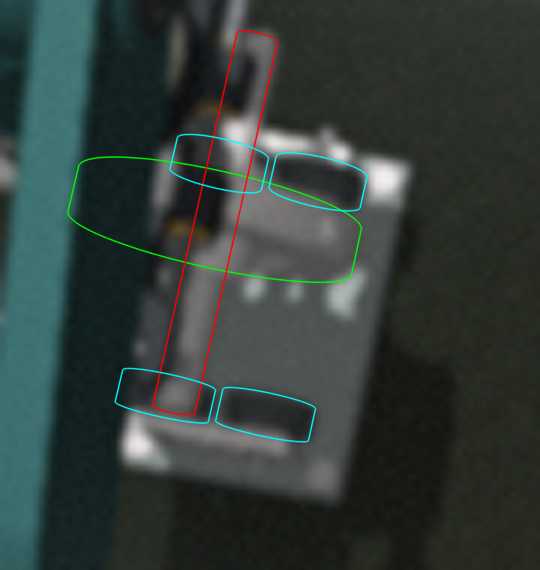

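Call:
step_arm:
  motion: "0 0 0.6 0 0.004 0 -0.001;0 0 0.6 -0.1 0 0 0;0 0.5 0.4 0 0 0 0;0 1.5 0 0 0 0 0;0 2 0 0 0 0 0;0 1.5 0 0 0 0 0;0 1 0 0 0 0 0;0 0.5 0 0 0 0 0;0 0 0 0 0 0 0;0 0 0 0 0 0 0"

```text
time: 8.53
tool_pos: [0.6095, -0.0045, 0.1784]
ee_rot: [0.156, 1.568, -0.043]
wrist_force: [0.5, 0.3, -4.4]
width: 0.0182
```

Run:
```python
from h import *
Rs=Ro.from_euler('z',YS).as_matrix(); Rt=np.c_[[0,0,-1],np.cross(Rs[:,0],[0,0,-1]),Rs[:,0]]
look(7,1,zooms=(("side",(195,120,75,85,7)),("top",(140,140,70,80,7))))
plan(np.array([.6084,-.0045,.13]),Rt,1)
```

```text
[ 0.6095283  -0.00452614  0.17840641] 8.5333 [ 0.5  0.3 -4.4] 0.01818740043690051
N 1 d cm [ 4.94  -0.025 -0.188] w [-0.0003  0.0044 -0.0006] mm/row 49.440913302028555 deg 0.2561768519445638
[[0.608, -0.004, 0.13]]
```

View pics/z_side7.png

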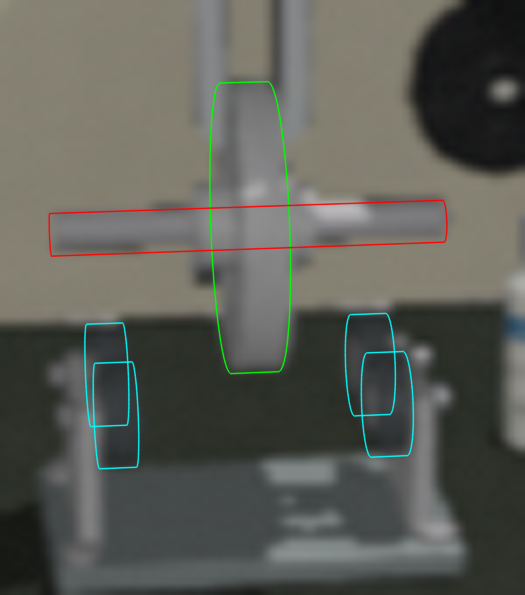

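View pics/z_top7.png

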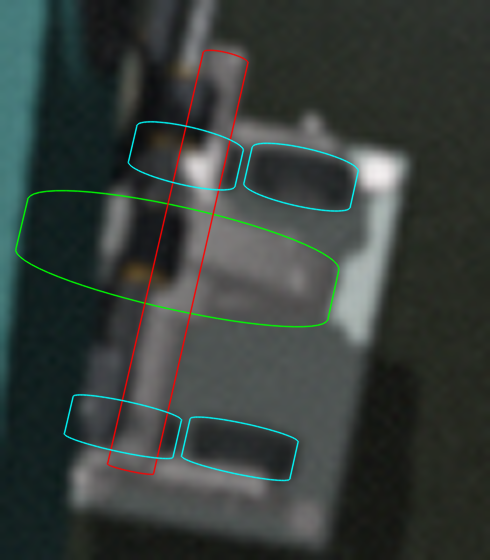

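Call:
step_arm:
  motion: "0 0.5 0 -0.1 0 0.004 0;0 1 0 -0.09 0 0 0;0 1 0 0 0 0 0;0 0.8 0 0 0 0 0;0 0.4 0 0 0 0 0;0 0 0 0 0 0 0;0 0 0 0 0 0 0"

```text
time: 9.22
tool_pos: [0.6071, -0.0041, 0.1401]
ee_rot: [3.117, 1.567, 2.918]
wrist_force: [-0.8, 0.1, -5.3]
width: 0.0176
```

Run:
```python
from h import *
Rs=Ro.from_euler('z',YS).as_matrix(); Rt=np.c_[[0,0,-1],np.cross(Rs[:,0],[0,0,-1]),Rs[:,0]]
look(8,1,zooms=(("side",(198,140,72,70,8)),("top",(145,150,60,70,8))))
plan(np.array([.6084,-.0045,.13]),Rt,1)
```

```text
[ 0.60707674 -0.00408521  0.1400647 ] 9.2167 [-0.8  0.1 -5.3] 0.017597776407950728
N 1 d cm [ 1.131 -0.021  0.074] w [-0.0002 -0.0014 -0.0003] mm/row 11.339425705480613 deg 0.08368471002894261
[[0.608, -0.004, 0.13]]
```

View pics/z_side8.png

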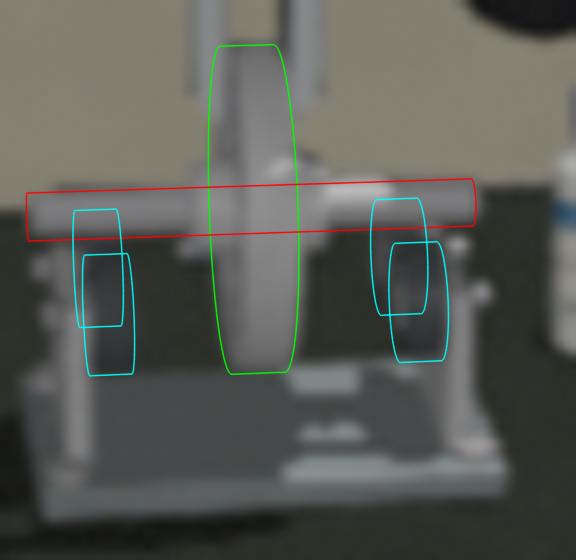

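View pics/z_top8.png

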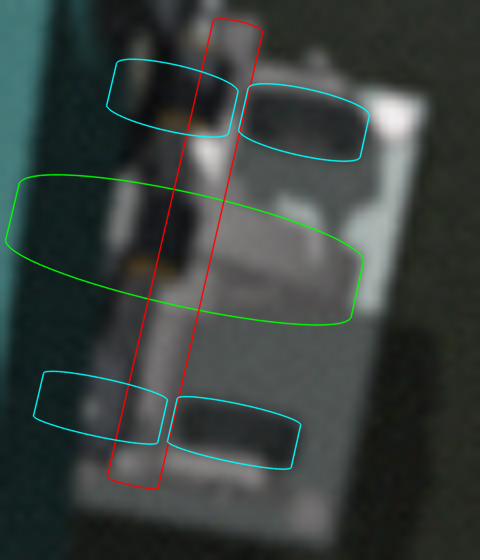

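Call:
step_arm:
  motion: "0 0.3 0 0.07 0 0 0;0 0.3 0 0 0 0 0;0 0.2 0 0 0 0 0;0 0.1 0 0 0 0 0;0 0 0 0 0 0 0;0 0 0 0 0 0 0"

```text
time: 9.82
tool_pos: [0.608, -0.0042, 0.1317]
ee_rot: [3.036, 1.568, 2.837]
wrist_force: [0.1, -0.7, -4.6]
width: 0.0177
```

Call:
step_arm:
  motion: "0 0.08 0 0 0 0 0;0 0 0 0 0 0 0;0 0.07 0 0 0 0 0;0 0 0 0 0 0 0;0 0 0 0 0 0 0"

```text
time: 10.23
tool_pos: [0.608, -0.0047, 0.1306]
ee_rot: [-2.845, 1.569, -3.044]
wrist_force: [-0.9, -2.1, -3.3]
width: 0.0179
```

Call:
step_arm:
  motion: "0 0.05 -0.05 0 0 0 0;0 0 0 0 0 0 0;0 0.05 0 0 0 0 0;0 0 0 0 0 0 0;0 0 0 0 0 0 0"

```text
time: 10.65
tool_pos: [0.608, -0.005, 0.13]
ee_rot: [-3.05, 1.569, 3.034]
wrist_force: [-1.3, -2.1, 0.4]
width: 0.0179
```

Call:
step_arm:
  motion: "0 0.03 -0.05 0 0 0 0;0 0 0 0 0 0 0;0 0.03 0 0 0 0 0;0 0 0 0 0 0 0;0 0 0 0 0 0 0"

```text
time: 11.07
tool_pos: [0.608, -0.0051, 0.1296]
ee_rot: [2.891, 1.569, 2.692]
wrist_force: [-4.8, -0.7, 4.6]
width: 0.0178
```

Run:
```python
from h import *
look(9,0,zooms=(("side",(198,140,72,70,8)),("top",(145,150,60,70,8))))
p,R,o=pose(); print(R.T@o["wrist_force"],R.T@o["wrist_torque"])
```

```text
[ 0.60796984 -0.00511964  0.12962528] 11.0667 [-4.8 -0.7  4.6] 0.017771626570111592
[-5.51281655 -1.69915007 -3.21906507] [-0.26901888  0.60704819 -0.5313387 ]
```

View pics/z_side9.png

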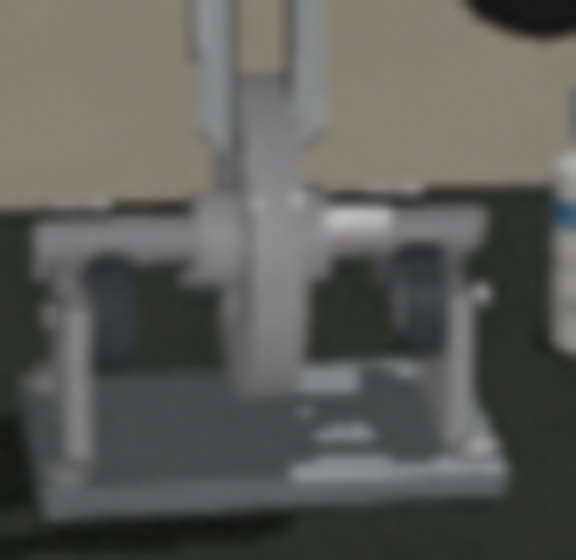

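View pics/z_top9.png

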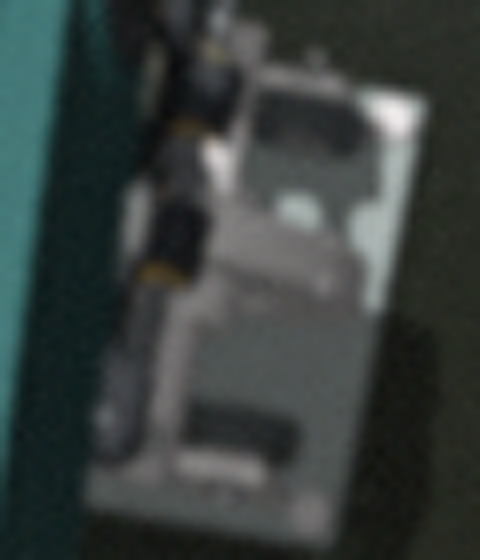

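Run:
```python
from h import *
Rs=Ro.from_euler('z',YS).as_matrix(); Rt=np.c_[[0,0,-1],np.cross(Rs[:,0],[0,0,-1]),Rs[:,0]]
for n,(c0,r0,w,hh,f) in (("side",(198,140,72,70,8)),("top",(145,150,60,70,8))):
    z=zoom(cv2.imread(f"pics/{n}9.png"),c0,r0,w,hh,f)
    b=[.8,-.3] if n=="side" else [0,0]
    C=np.array([*S0,.08])
    draw(z,n,T(Rt,C,DISC),(0,255,0),f,c0-b[0],r0-b[1]); draw(z,n,T(Rt,C,SHAFT),(0,0,255),f,c0-b[0],r0-b[1])
    draw(z,n,T(Rs,np.array([*S0,0]),box(-.078,.078,-.05,.05,0,.012)),(255,0,255),f,c0-b[0],r0-b[1])
    for x in(-.052,.052):
        for y in(-.022,.022):
            draw(z,n,T(Rs,np.array([*S0,0]),cyl(.02,-.007,.007)[:,[2,0,1]]+[x,y,.063]),(255,255,0),f,c0-b[0],r0-b[1])
    cv2.imwrite(f"pics/z_{n}9b.png",z)
```

```text
(no output)
```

View pics/z_side9b.png

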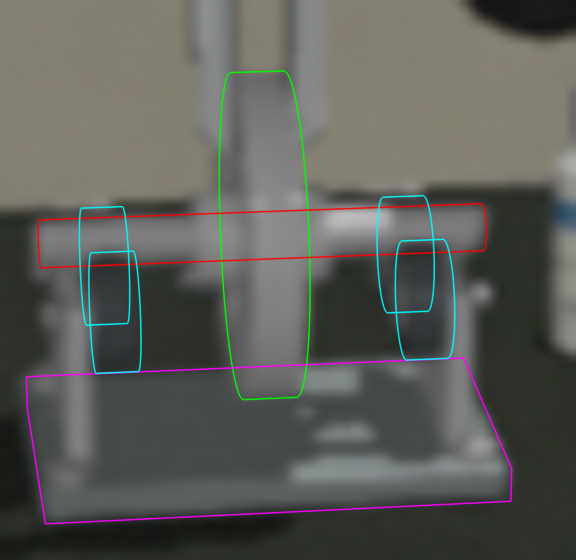

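View pics/z_top9b.png

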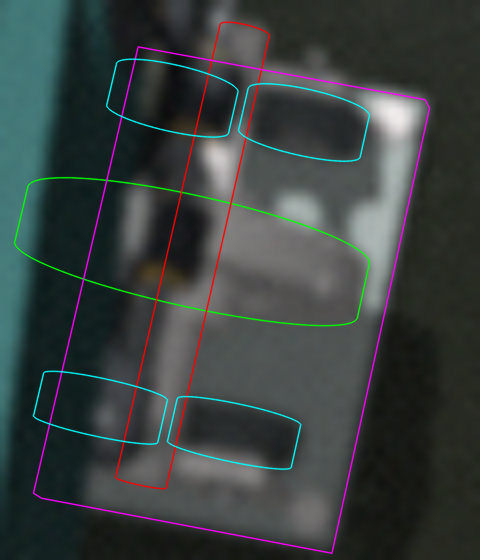

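Run:
```python
import cv2,numpy as np
a=cv2.imread("pics/side9.png",0).astype(int)
for c in (203,204,206,212,214,218,242,244,246,250,252,254,256): print(c, a[160:180,c])
```

```text
203 [127 126 127 127 125 110  71  74 107 120 118 112 103  94  86  61  52  58
  76  82]
204 [127 127 127 126 125 115  74  78 112 124 122 115 104  91  85  75  72  71
  92  98]
206 [127 126 126 126 127 123  81  85 113 124 122 114 105  98 100 102 100  96
 100 112]
212 [127 126 127 127 119  83  65  98 119 126 118  89  57  50  52  55  56  59
  60  58]
214 [127 127 127 128 118  72  64 104 120 125 120 103  78  55  48  51  53  52
  54  54]
218 [126 126 125 125 114  66  58 100 119 125 120 109  84  54  45  47  47  46
  46  47]
242 [128 129 126 108  65 102 171 182 163 137 114  91  58  44  45  43  43  44
  45  46]
244 [128 128 129 124  76  99 167 180 160 135 113  90  65  56  53  50  45  43
  44  44]
246 [129 128 129 124  79  87 147 160 147 129 109  88  68  64  60  57  55  54
  50  52]
250 [129 128 128 117  73  64 101 118 125 114  71  47  52  54  56  60  68  69
  63  56]
252 [128 128 120  74  46  69 104 118 123 114  77  54  54  57  58  62  69  69
  64  59]
254 [128 128 119  74  46  71 104 119 122 117 105  91  85  80  84  86  91 102
 106 105]
256 [128 128 118  73  48  72 106 119 121 116 103  78  60  53  59  77 101 113
 113 113]
```

Run:
```python
from h import *
Rs=Ro.from_euler('z',YS).as_matrix()
for x in(-.07,-.06,-.03,.03,.06,.07): print(x, proj("side",[*(S0+ (Rs@[x,0,0])[:2]),.08])+[.7,-.3])
```

```text
-0.07 [[204.23962378 169.91387064]]
-0.06 [[207.98527291 169.77286695]]
-0.03 [[219.16983893 169.35182773]]
0.03 [[241.30598271 168.51852008]]
0.06 [[252.25917269 168.10619094]]
0.07 [[255.89341253 167.96938121]]
```

Call:
step_arm:
  motion: "0 -0.05 0 0 0 0 0;0 0 0 0 0 0 0;0 0 0 0 0 0 0"

```text
time: 11.42
tool_pos: [0.608, -0.0051, 0.1296]
ee_rot: [2.915, 1.569, 2.717]
wrist_force: [-3.0, -0.7, 5.3]
width: 0.0176
```

Call:
step_arm:
  motion: "0 -0.05 0 0 0 0 0;0 0 0 0 0 0 0;0 0 0 0 0 0 0;0 0 0 0 0 0 0"

```text
time: 11.75
tool_pos: [0.608, -0.0051, 0.1297]
ee_rot: [2.946, 1.569, 2.747]
wrist_force: [-3.1, -1.9, 3.6]
width: 0.0179
```

Call:
step_arm:
  motion: "45 0 0 0 0 0 0;45 0 0 0 0 0 0;45 0 0 0 0 0 0;45 0 0 0 0 0 0;45 0 0 0 0 0 0"

```text
time: 12.17
tool_pos: [0.6079, -0.0051, 0.1293]
ee_rot: [2.953, 1.568, 2.753]
wrist_force: [0.5, 1.1, 0.5]
width: 0.0421
```

Run:
```python
from h import *
look(10,0,zooms=(("side",(198,140,72,70,8)),))
```

```text
[ 0.60792442 -0.0051368   0.12930279] 12.1667 [0.5 1.1 0.5] 0.04211188621880514
```

View pics/z_side10.png

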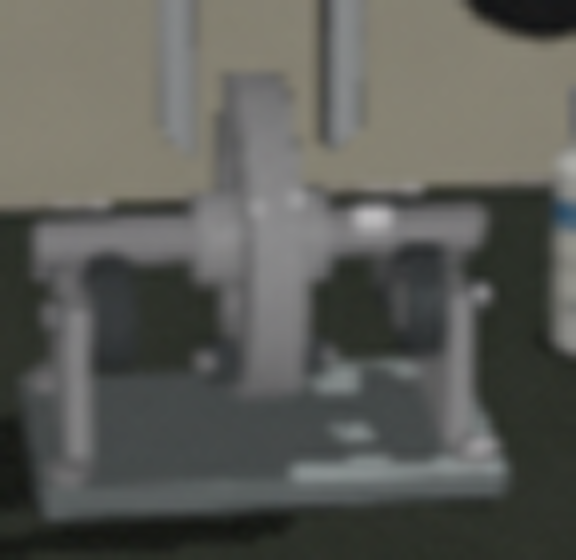

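Call:
step_arm:
  motion: "45 -0.5 0 0 0 0 0;45 -1 0 0 0 0 0;45 -1.5 0 0 0 0 0;45 -2 0 0 0 0 0;45 -2 0 0 0 0 0;45 -2 0 0 0 0 0;45 -2 0 0 0 0 0;45 -2 0 0 0 0 0;45 -1 0 0 0 0 0;45 0 0 0 0 0 0;45 0 0 0 0 0 0;45 0 0 0 0 0 0;45 0 0 0 0 0 0;45 0 0 0 0 0 0;45 0 0 0 0 0 0;45 0 0 0 0 0 0;45 0 0 0 0 0 0;45 0 0 0 0 0 0;45 0 0 0 0 0 0;45 0 0 0 0 0 0"

```text
time: 13.88
tool_pos: [0.6082, -0.0053, 0.2698]
ee_rot: [3.017, 1.569, 2.818]
wrist_force: [-1.0, -0.3, -0.2]
width: 0.0425
```

Call:
step_arm:
  motion: "45 0 0 0 0 0 0;45 0 0 0 0 0 0;45 0 0 0 0 0 0;45 0 0 0 0 0 0;45 0 0 0 0 0 0;45 0 0 0 0 0 0;45 0 0 0 0 0 0;45 0 0 0 0 0 0;45 0 0 0 0 0 0;45 0 0 0 0 0 0;45 0 0 0 0 0 0;45 0 0 0 0 0 0;45 0 0 0 0 0 0;45 0 0 0 0 0 0;45 0 0 0 0 0 0;45 0 0 0 0 0 0;45 0 0 0 0 0 0;45 0 0 0 0 0 0;45 0 0 0 0 0 0;45 0 0 0 0 0 0"

```text
time: 15.55
tool_pos: [0.6082, -0.0053, 0.2697]
ee_rot: [3.045, 1.568, 2.846]
wrist_force: [0.0, 0.6, -0.8]
width: 0.0426
```

Call:
step_arm:
  motion: "45 0 0 0 0 0 0;45 0 0 0 0 0 0;45 0 0 0 0 0 0;45 0 0 0 0 0 0;45 0 0 0 0 0 0;45 0 0 0 0 0 0;45 0 0 0 0 0 0;45 0 0 0 0 0 0;45 0 0 0 0 0 0;45 0 0 0 0 0 0;45 0 0 0 0 0 0;45 0 0 0 0 0 0;45 0 0 0 0 0 0;45 0 0 0 0 0 0;45 0 0 0 0 0 0;45 0 0 0 0 0 0;45 0 0 0 0 0 0;45 0 0 0 0 0 0;45 0 0 0 0 0 0;45 0 0 0 0 0 0"

```text
time: 17.22
tool_pos: [0.6082, -0.0053, 0.2697]
ee_rot: [3.027, 1.568, 2.828]
wrist_force: [-0.5, -0.5, 0.7]
width: 0.0426
```

Call:
step_arm:
  motion: "45 0 0 0 0 0 0;45 0 0 0 0 0 0;45 0 0 0 0 0 0;45 0 0 0 0 0 0;45 0 0 0 0 0 0;45 0 0 0 0 0 0;45 0 0 0 0 0 0;45 0 0 0 0 0 0;45 0 0 0 0 0 0;45 0 0 0 0 0 0;45 0 0 0 0 0 0;45 0 0 0 0 0 0;45 0 0 0 0 0 0;45 0 0 0 0 0 0;45 0 0 0 0 0 0;45 0 0 0 0 0 0;45 0 0 0 0 0 0;45 0 0 0 0 0 0;45 0 0 0 0 0 0;45 0 0 0 0 0 0"

```text
time: 18.88
tool_pos: [0.6082, -0.0053, 0.2698]
ee_rot: [3.03, 1.568, 2.831]
wrist_force: [0.2, -0.2, -0.1]
width: 0.0424
```

Run:
```python
from h import *
look(11,0,zooms=(("side",(198,140,72,70,8)),("top",(145,150,60,70,8))))
```

```text
[ 0.60817338 -0.00530041  0.26975412] 18.8833 [ 0.2 -0.2 -0.1] 0.0424050026505816
```

View pics/z_side11.png

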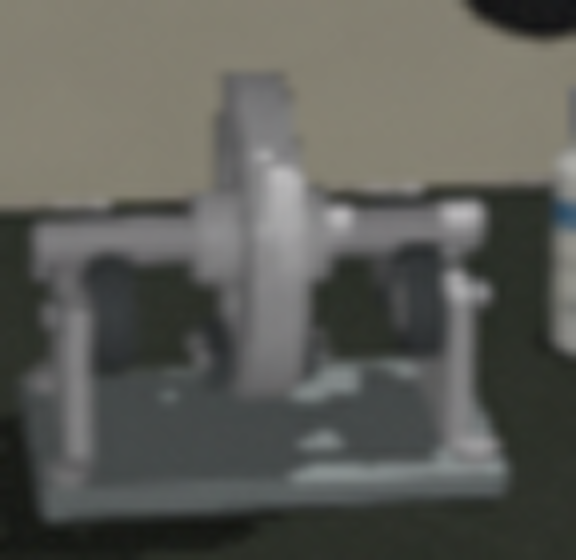

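View pics/z_top11.png

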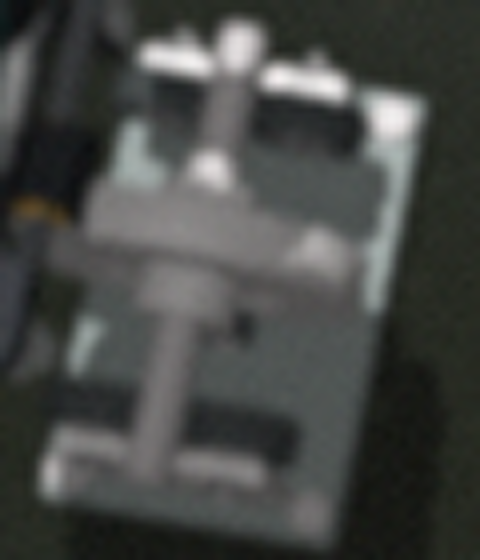

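Call:
step_arm:
  motion: "45 0 -1 -1 0 0 0;45 0 -1.5 -1.5 0 0 0;45 0 -2 -2 0 0 0;45 0 -2 -2 0 0 0;45 0 -2 -2 0 0 0;45 0 -1.5 -1.5 0 0 0;45 0 -1 -1 0 0 0;45 0 0 0 0 0 0;45 0 0 0 0 0 0;45 0 0 0 0 0 0;45 0 0 0 0 0 0;45 0 0 0 0 0 0;45 0 0 0 0 0 0;45 0 0 0 0 0 0;45 0 0 0 0 0 0;45 0 0 0 0 0 0;45 0 0 0 0 0 0;45 0 0 0 0 0 0;45 0 0 0 0 0 0;45 0 0 0 0 0 0"

```text
time: 20.65
tool_pos: [0.4785, -0.0914, 0.27]
ee_rot: [3.047, 1.568, 2.848]
wrist_force: [0.1, -0.7, 0.1]
width: 0.0424
```

Run:
```python
from h import *
Z=(("side",(198,140,72,70,8)),("top",(145,150,60,70,8)))
look(12,0,zooms=Z)
Rs=Ro.from_euler('z',YS).as_matrix(); Rt=np.c_[[0,0,-1],np.cross(Rs[:,0],[0,0,-1]),Rs[:,0]]
for n,_ in Z:
    a=cv2.imread(f"pics/{n}11.png").astype(int);b=cv2.imread(f"pics/{n}12.png").astype(int)
    c0,r0,w,h=_[1][:4]; print(n,"maxdiff",abs(a-b)[r0:r0+h,c0:c0+w].max(axis=2).max(), (abs(a-b).max(axis=2)[r0:r0+h,c0:c0+w]>25).sum())
for n,(c0,r0,w,hh,f) in Z:
    z=zoom(cv2.imread(f"pics/{n}12.png"),c0,r0,w,hh,f); z=cv2.convertScaleAbs(z,alpha=1.4)
    b=[.8,-.3] if n=="side" else [0,0]; C=np.array([*S0,.08])
    draw(z,n,T(Rt,C,DISC),(0,255,0),f,c0-b[0],r0-b[1]); draw(z,n,T(Rt,C,SHAFT),(0,0,255),f,c0-b[0],r0-b[1])
    for s in(1,-1): draw(z,n,T(Rt,C,box(.035,.049,-.015,.015,min(s*.009,s*.019),max(s*.009,s*.019))),(0,255,255),f,c0-b[0],r0-b[1])
    cv2.imwrite(f"pics/z_{n}12b.png",z)
```

```text
[ 0.47854773 -0.09142523  0.27000241] 20.65 [ 0.1 -0.7  0.1] 0.042376318710681184Traceback (most recent call last):
  File "<stdin>", line 7, in <module>
TypeError: 'int' object is not subscriptable
```

Run:
```python
from h import *
Z=(("side",(198,140,72,70,8)),("top",(145,150,60,70,8)))
Rs=Ro.from_euler('z',YS).as_matrix(); Rt=np.c_[[0,0,-1],np.cross(Rs[:,0],[0,0,-1]),Rs[:,0]]
for n,(c0,r0,w,hh,f) in Z:
    im=cv2.cvtColor(snapshot(n),cv2.COLOR_RGB2BGR); cv2.imwrite(f"pics/{n}13.png",im)
    z=zoom(im,c0,r0,w,hh,f); z=cv2.convertScaleAbs(z,alpha=1.4)
    b=[.8,-.3] if n=="side" else [0,0]; C=np.array([*S0,.08])
    draw(z,n,T(Rt,C,DISC),(0,255,0),f,c0-b[0],r0-b[1]); draw(z,n,T(Rt,C,SHAFT),(0,0,255),f,c0-b[0],r0-b[1])
    for s in(1,-1): draw(z,n,T(Rt,C,box(.035,.049,-.015,.015,min(s*.009,s*.019),max(s*.009,s*.019))),(0,255,255),f,c0-b[0],r0-b[1])
    cv2.imwrite(f"pics/z_{n}12b.png",z)
    a=cv2.imread(f"pics/{n}12.png").astype(int); D=abs(a-im)[r0:r0+hh,c0:c0+w]; print(n,D.max())
```

```text
side 4
top 8
```

View pics/z_side12b.png

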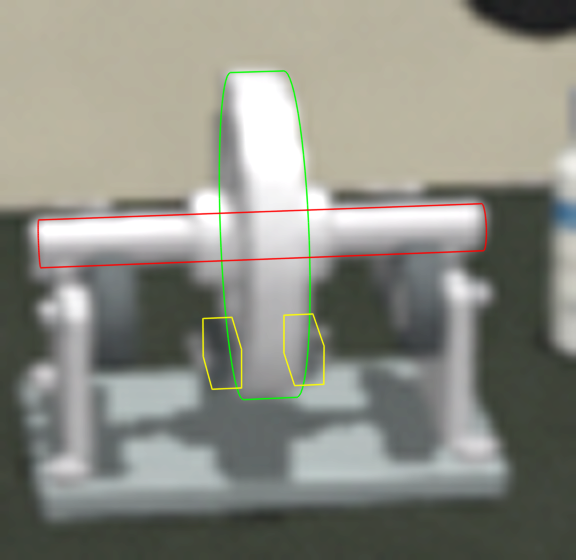

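View pics/z_top12b.png

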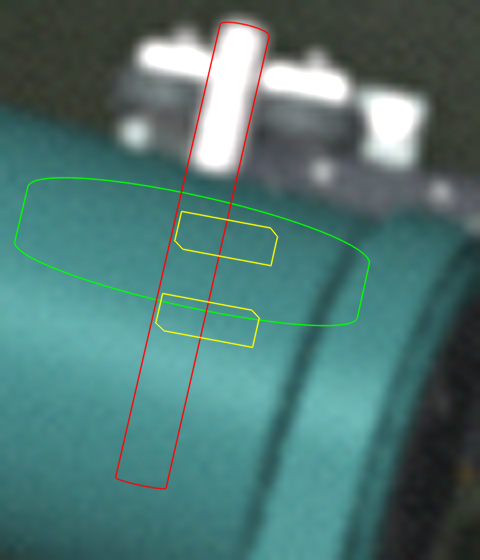

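Run:
```python
from h import *
Rs=Ro.from_euler('z',YS).as_matrix(); Rt=np.c_[[0,0,-1],np.cross(Rs[:,0],[0,0,-1]),Rs[:,0]]
n="top";c0,r0,w,hh,f=145,150,60,70,8
z=zoom(cv2.imread("pics/top11.png"),c0,r0,w,hh,f); z=cv2.convertScaleAbs(z,alpha=1.4)
C=np.array([*S0,.08])
draw(z,n,T(Rt,C,DISC),(0,255,0),f,c0,r0); draw(z,n,T(Rt,C,SHAFT),(0,0,255),f,c0,r0)
for s in(1,-1): draw(z,n,T(Rt,C,box(.035,.049,-.015,.015,min(s*.009,s*.019),max(s*.009,s*.019))),(0,255,255),f,c0,r0)
draw(z,n,T(Rs,np.array([*S0,0]),box(-.078,.078,-.05,.05,0,.012)),(255,0,255),f,c0,r0)
for x in(-.052,.052):
  for y in(-.022,.022): draw(z,n,T(Rs,np.array([*S0,0]),cyl(.02,-.007,.007)[:,[2,0,1]]+[x,y,.063]),(255,255,0),f,c0,r0)
cv2.imwrite("pics/z_top11b.png",z)
```

```text
(no output)
```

View pics/z_top11b.png

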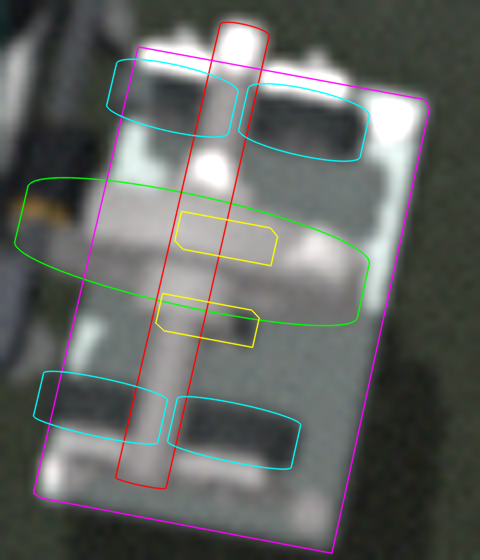

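Run:
```python
from h import *
a=cv2.imread("pics/side0.png").astype(int);b=cv2.imread("pics/side13.png").astype(int)
for nm,(r0,r1,c0,c1) in {"screwdriver":(210,235,192,235),"block":(278,305,243,280)}.items(): print(nm,abs(a-b)[r0:r1,c0:c1].max(axis=2).mean(),abs(a-b)[r0:r1,c0:c1].max())
o=robot.get_obs(); print(o["time"],o["qvel"].round(3),o["wrist_force"])
cv2.imwrite("pics/fin.png",b[150:310,180:330].repeat(4,0).repeat(4,1)[:600,:600])
```

```text
screwdriver 5.339534883720931 120
block 0.8808808808808809 3
20.85 [-0.001 -0.     0.001  0.     0.001  0.002] [ 0.07943836 -0.73557593  0.10351001][ WARN:0@1.064] global loadsave.cpp:1063 imwrite_ Unsupported depth image for selected encoder is fallbacked to CV_8U.
```

View pics/fin.png

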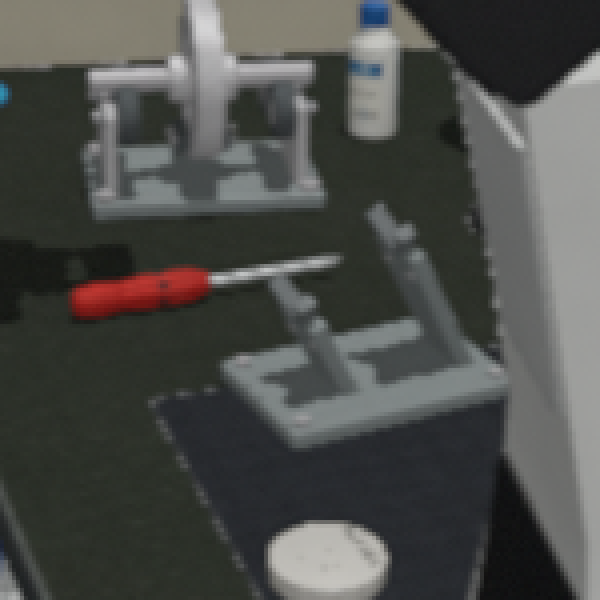

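```bash
python3 -c "
from bench import robot
print(robot.close_job())"
```

```text
the job is handed in; nothing more can be done
None
```

The wheel is on the balancing stand, and I handed the job in at about 21 s. I gripped it across the rim and lifted it out of the cradle along its leaning plane. I lowered it until the rollers carried its weight, pressing with a little under 10 N at most. I let go while the weights were still off to the +y side, raised the gripper straight up and left the wheel to swing.

**Last checks**
- **Shaft:** in the side picture it lies level, within about 0.5 mm over its length, at the expected height in both roller hollows.
- **Weights:** they hang at the bottom. The side pictures about 9 s after letting go do not change from one to the next.
- **Screwdriver and test block:** the block's pixels are unchanged. The screwdriver's handle looks to be where it was. Its pixels did change (difference up to 120), which I put down to the wheel no longer hiding it and the gripper's shadow. I did not measure its pose.
- **Arm:** it is stopped well clear of everything, with the wrist force near zero.

**Disagreements**
- The side picture puts the disc about 1 to 1.5 mm from midway, toward the robot-side rollers.
- The top picture shows the near shaft end about 2 mm from where my model of the stand puts it. This is about the size of the camera calibration error, and the side picture does not show the shaft out of its hollow.
- By the last top picture the arm blocked most of the stand, so the top check of the weights comes from a picture taken about 7 s after letting go.

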